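Clear the bench after a print job

ROBOT

A 6-joint arm with a two-finger parallel gripper is mounted at the origin on the work surface. World frame = base frame: x ahead of the robot, y to its left, z up, the work surface at z = 0. Lengths are in m, angles in rad, forces in N, time in s.
With the tool pointing down it reaches from about 0.35 to 0.8 m from the base axis. Payload 7.3 kg.
Tool frame: the origin (TCP) lies midway between the tips of the shut fingers; the grasp point (between the pads) lies 19 mm behind it; z points along the fingers, y is the line along which they close (so a half turn about z gives the same grasp; the last joint's range is limited). The gripper opens to 85 mm and grips with 20 to 120 N. Pads are 22 mm wide; open, the fingers measure 114 mm over their backs; the gripper's body (76 mm by 85 mm) begins 54 mm behind the grasp point. The pads swing forward as they close: fully open they stand 13 mm farther back than shut.
Start: joints at [0.985, 0.342, 1.524, -0, 1.275, -0.146], TCP at [0.224, 0.475, 0.231] pointing down, gripper open.
Joint ranges: [-2.53, 2.53], [-0.77, 2.02], [0.04, 2.7], [-1, 4.14], [0.28, 2.66], [-3.11, 3.11]. Speed limits (rad/s): [2.57, 2.57, 3.14, 3.14, 3.14, 3.14].

INTERFACE

Orientations are given as [roll, pitch, yaw] about the fixed x, y, z axes, in that order (R = Rz(yaw) Ry(pitch) Rx(roll)).
In Python, from rig import r, eyes gives the robot as it stands.
- The arm moves only by the tool carry_out, never from a script. Its argument "rows" is one flat list of numbers, 5 for each row, row after row: the closure, from -1 (fully open) to 1 (shut), then the shift along the tool's x, y, z in cm, then the turn about the tool's z in degrees. In form: [grip, tx, ty, tz, turn, grip, tx, ty, tz, turn, ...]. A call has exactly 5 rows; each row shifts and turns the commanded pose from where the row before left it, along the tool's axes as they then stand; what a row does not reach is not made up. A row lasts 1/12 s, in which the tool goes at most 41.7 mm and 7.16 degrees, less where a joint would pass 70% of its speed; a pose out of reach is approached as far as the arm can. A call is refused whole if a number of a shift passes 4.17 or a number of a turn 7.16, either way. A call with a gripper value outside its range is refused whole. The fingers move at their own pace and stop on an object; "force" is the grip in N (left out, the last holds). Time passes only in rows, so rows that do not move let the fingers close, or fill a call up. It gives the time, the measured TCP pose, the force, the opening and the grip force at its end, in the units of the state.
- r.observe(): the state, without advancing time (a new reading comes with each control period).
- eyes.grab_frame(name): name is "side" or "top"; returns (picture, depth): 420x560x3 uint8, red, green, blue; 420x560 float32, m along the optical axis (not along the pixel's ray), 0 where there is no reading.
- eyes.get_calibration(name): a dict with "mtx" (3x3 intrinsics, pixels), "k1" (the pictures are not rectified: a ray, as slopes to the right and down, at radius r is drawn at 1 + k1 r^2 times it, then the intrinsics apply), "rvec" (rotation vector, rad) and "tvec" (3), from world to camera coordinates, as OpenCV has them. Camera axes: x right, y down, z forward; pixel columns grow to the right and rows downward; lengths in m; the calibration is good to about 2 mm. A picture is of the moment at which its call begins. get_calibration takes no time and is no camera call.
- r.hand_in(): hands the job in; it is judged then, once.
The state is a dict: "time_s": time; "joint_positions": joint angles; "joint_vel": joint speeds; "tau": joint torques, N m; "eef_pos": TCP position; "eef_rot": TCP orientation; "wrist_force": force on the tool from outside, world axes, zero at the start; "moment": the same for the moment, N m; "gripper_width": finger opening in m; "grasp_force": force on a finger pad.
Only numpy, scipy, OpenCV 4.12 (cv2) and the standard library are available. Lean on these libraries where they do the work, as an engineer would, in place of code of your own. Each camera call takes 0.05 s, during which the arm holds its last target. There are 200 camera calls.

TASK

The print job is finished, so clear the bench by kind: stand the two finished models (toadstool house and horse head) upright in the two-cell crate, one in each cell, lay the two hand tools (scraper and flush cutters) in the shallow tool tray with their whole length inside it, and put the broken-off support lattice in the deep scrap bin. Models break easily: keep them upright and set them down on the floor of the crate before letting go, never dropping them or knocking them over. Leave the bottle, the glue stick and the roll of tape where they are.

Things in the scene. Friction and masses are not known exactly. Their poses are not given: they have to be found in the camera images.
- house: Finished 3D print: white plastic toadstool house, standing on the bench, 95 mm high (a thin chimney, look only, reaches 100). Round about its z axis: foot 58 mm across, walls 48 mm across, then above them the roof's upright eave band, 62 mm across, from 52 to 72 mm up (the place to grip), then the dome. About 80 g. Origin: centre of its underside; z up.
- horse: Finished 3D print: grey plastic horse head bust on a round foot 62 mm across and 13 mm high, standing on the bench, about 101 mm high. The neck rises over the origin: 28 mm thick across y with flat sides, about 38 mm along x centred 4 mm behind the axis, from 13 to 76 mm up (grip it across y, 50 to 70 mm up). The muzzle points to +x and reaches 50 mm from the axis at 45 to 65 mm up, 20 mm wide. About 70 g. Origin: centre of the foot's underside; z up.
- support: Broken-off print support (scrap): white plastic lattice block standing on its raft, 90 mm along x, 36 mm along y, side walls 40 mm high, ribs up to 49 mm. Grip it across y anywhere near the middle. About 30 g. Origin: centre of its underside; z up.
- scraper: Print scraper lying flat: black handle 26 mm wide across y and 20 mm high, from x = -85 to +15 mm, then a flat steel blade 46 mm wide and 2.5 mm thick to x = +85. 170 mm long, about 90 g, balances near its origin. Origin: underside, halfway along; x towards the blade, z up.
- scraper_butt (a point): Butt end of the scraper's handle, 10 mm above its underside.
- scraper_tip (a point): Middle of the scraper's blade edge, at its underside.
- cutters: Flush cutters lying flat, 150 mm long: dark steel head 24 mm wide across y and 14 mm high from x = -10 to +36 mm, jaws narrowing to x = +75, and two dark rubber handles 14 mm thick spreading to 56 mm overall and running back to x = -75. They do not open. About 100 g. Grip the head across y (x about 15 mm). Origin: underside, halfway along; x towards the jaws, z up.
- cutters_butt (a point): Midway between the ends of the cutters' handles, 7 mm above the underside.
- cutters_tip (a point): Tip of the cutters' jaws, 6 mm above the underside.
- crate: Finished-parts crate, fixed: grey open box 210 mm along x, 110 along y, 40 high, walls and floor 4 mm, a cross wall in the middle making two cells 99 x 102 mm. Origin: centre of its underside.
- cell_a (a point): Centre of the floor of the crate's cell at its -x end.
- cell_b (a point): Centre of the floor of the crate's cell at its +x end.
- tray: Tool tray, fixed: shallow grey undivided tray with a dark liner, 220 mm along x, 136 along y, 25 high, walls and floor 3 mm. Origin: centre of its underside.
- scrap_bin: Scrap bin, fixed: deep square grey bin 150 x 150 mm, 90 high, walls and floor 4 mm, a few thin plastic scraps on its floor. Origin: centre of its underside.
- bottle: Bystander: upright clear cleaning-fluid bottle, 58 mm across, 122 mm high, 200 g, loose. Origin: centre of its underside.
- glue_stick: Bystander: upright white glue stick, 32 mm across, 98 mm high, 60 g, loose. Origin: centre of its underside.
- tape_roll: Bystander: roll of masking tape lying flat, 86 mm across, 25 mm high, 150 g, loose. Origin: centre of its underside.

How it is judged:
At the end, for the whole second after the job is handed in: House and horse upright (0.15 rad) on the floors of different crate cells, within 30 mm of the cell centre each way; both ends of both tools inside the tray walls, under 45 mm above its underside; support inside the scrap bin, its base under 85 mm up; all at rest (((x of house in the frame of cell_a between -0.03 and 0.03 m and y of house in the frame of cell_a between -0.03 and 0.03 m and z of house in the frame of cell_a between -0.006 and 0.01 m and x of horse in the frame of cell_b between -0.03 and 0.03 m and y of horse in the frame of cell_b between -0.03 and 0.03 m and z of horse in the frame of cell_b between -0.006 and 0.01 m) or (x of house in the frame of cell_b between -0.03 and 0.03 m and y of house in the frame of cell_b between -0.03 and 0.03 m and z of house in the frame of cell_b between -0.006 and 0.01 m and x of horse in the frame of cell_a between -0.03 and 0.03 m and y of horse in the frame of cell_a between -0.03 and 0.03 m and z of horse in the frame of cell_a between -0.006 and 0.01 m)) and angle between each of house, horse's own z axis and vertical below 0.15 rad and linear speed of each of house, horse, scraper, cutters, support below 0.03 m/s and x of scraper_butt in the frame of tray between -0.11 and 0.11 m and y of scraper_butt in the frame of tray between -0.068 and 0.068 m and z of scraper_butt in the frame of tray between -0.005 and 0.045 m and x of scraper_tip in the frame of tray between -0.11 and 0.11 m and y of scraper_tip in the frame of tray between -0.068 and 0.068 m and z of scraper_tip in the frame of tray between -0.005 and 0.045 m and x of cutters_butt in the frame of tray between -0.11 and 0.11 m and y of cutters_butt in the frame of tray between -0.068 and 0.068 m and z of cutters_butt in the frame of tray between -0.005 and 0.045 m and x of cutters_tip in the frame of tray between -0.11 and 0.11 m and y of cutters_tip in the frame of tray between -0.068 and 0.068 m and z of cutters_tip in the frame of tray between -0.005 and 0.045 m and x of support in the frame of scrap_bin between -0.073 and 0.073 m and y of support in the frame of scrap_bin between -0.073 and 0.073 m and z of support in the frame of scrap_bin between -0.005 and 0.085 m); the robot touches nothing.
It fails at once if the bottle, glue stick or roll of tape is shifted by more than 30 mm or knocked over (distance of any of bottle, glue_stick, tape_roll from where it was at the start of the episode above 0.03 m or angle between any of bottle, glue_stick, tape_roll's own z axis and vertical above 0.5 rad).
It fails at once if a model is tipped over (more than 40 degrees from upright) (angle between any of house, horse's own z axis and vertical above 0.7 rad).
It fails at once if a model is dropped (falls free, faster than 0.5 m/s) ((contact force between the fingers and house below 0.1 N and linear speed of house above 0.5 m/s) or (contact force between the fingers and horse below 0.1 N and linear speed of horse above 0.5 m/s)).
It also fails if it takes over 72 s, if anything falls off the work surface, if the arm or the gripper's body presses on something with over 40 N, if the wrist force passes 120 N, or if a joint passes its speed limit or range.

## Working session

There is one attempt and no reset: what is moved stays moved. The work goes in short steps, Python scripts to look and compute and a tool call to move; the robot and the scene stay as the last step left them, time stands still between calls to the robot, and variables do not carry over. Pictures are saved under pics/ and viewed, at most 10 in all, crops included, and the job is handed in when it is done.

Besides the shell and the picture viewer there is one more tool, called after "Request:" as name(argument=value, ...), one argument or row to a line, values as JSON. carry_out: Moves the arm, as the interface text tells. Its arguments: {"type":"object","properties":{"rows":{"type":"array","items":{"type":"number"}},"force":{"type":"number"}},"required":["rows"]}

```bash
ls; mkdir -p pics
cat > h.py <<'E'
import numpy as np, cv2
from rig import r, eyes
def cloud(n):
    im,d=eyes.grab_frame(n); c=eyes.get_calibration(n)
    K=np.array(c['mtx'],float); R,_=cv2.Rodrigues(np.array(c['rvec'],float)); t=np.array(c['tvec'],float).ravel()
    v,u=np.mgrid[0:420,0:560].astype(float)
    p=cv2.undistortPoints(np.stack([u.ravel(),v.ravel()],1)[:,None],K,np.array([c['k1'],0,0,0.]))[:,0]
    z=d.ravel(); P=np.c_[p*z[:,None],z]
    W=(P-t)@R
    W[z==0]=np.nan
    return im,W.reshape(420,560,3)
E
python3 - <<'E'
from h import *
for n in('top','side'):
    im,W=cloud(n); np.save(n+'.npy',W); cv2.imwrite(f'pics/{n}0.png',cv2.resize(im[:,:,::-1],(800,600)))
    np.save(n+'_im.npy',im)
print(r.observe())
E
```

```text
pics
{'time_s': 0.1, 'joint_positions': array([ 9.85023025e-01,  3.42669739e-01,  1.52491401e+00,  3.14578146e-05,
        1.27535343e+00, -1.46016191e-01]), 'joint_vel': array([ 0.00012903, -0.00225665, -0.00399448, -0.00228881, -0.00179864,
        0.0006581 ]), 'tau': array([ 1.85432931e-03, -4.34449983e+01, -2.46489412e+01, -7.58034412e-05,
        4.70546598e-03, -2.48349735e-06]), 'eef_pos': array([0.22329302, 0.47477435, 0.23068938]), 'eef_rot': array([-3.14026681e+00, -2.25388599e-04,  2.70182621e+00]), 'wrist_force': array([ 0.18483207,  0.83829903, -0.02975049]), 'moment': array([ 0.01145771, -0.02781008, -0.06147478]), 'grasp_force': 0.0, 'gripper_width': 0.08527087501261756}
```

View pics/top0.png

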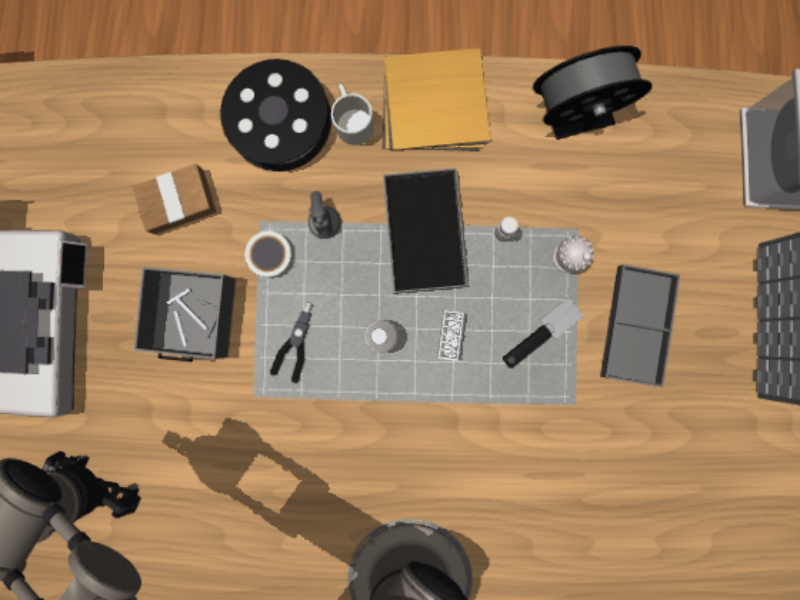

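View pics/side0.png

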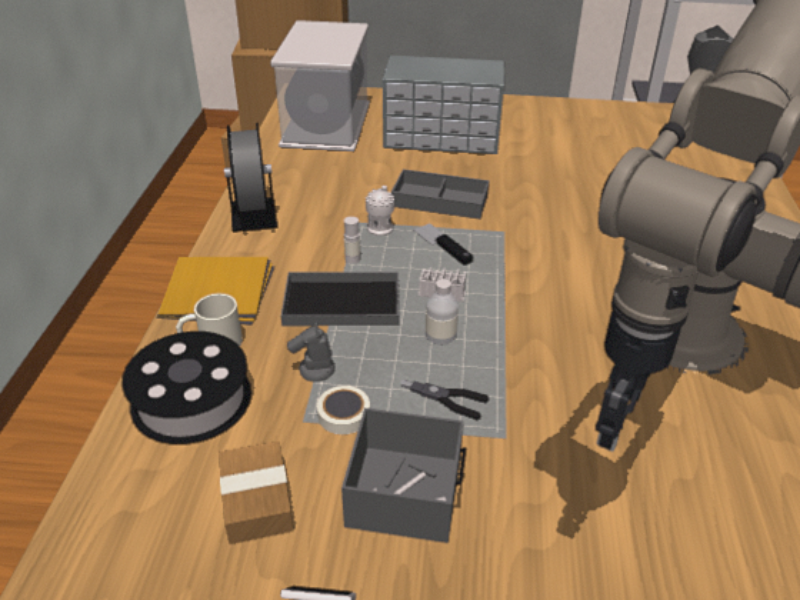

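The top view (800x600) shows the tape at (268,254), horse (322,217), tray (425,230), glue stick (508,228), house (574,254), crate (640,325), scraper (545,335), support (452,335), bottle (384,336), cutters (293,342) and bin (186,314). The side view agrees with this.

```bash
cat > m.py <<'E'
from h import *
T=np.load('top.npy');S=np.load('side.npy')
A=np.r_[T.reshape(-1,3),S.reshape(-1,3)]
def roi(x0,y0,x1,y1,zlo,zhi=.3):
    s=.7; P=T[int(y0*s):int(y1*s),int(x0*s):int(x1*s)].reshape(-1,3)
    return P[(P[:,2]>zlo)&(P[:,2]<zhi)]
def rep(n,P):
    (c,(w,h),a)=cv2.minAreaRect(P[:,:2].astype(np.float32)*1000)
    print(n,len(P),'rect c',np.round(c),'wh',np.round([w,h]),'ang',round(a,1),'med',np.round(np.median(P,0)*1000),'zmax',round(P[:,2].max()*1000))
for n,a in dict(tape=(240,225,298,282,.012),horse_all=(296,180,350,245,.006),horse_foot=(296,180,350,245,.006,.018),horse_hi=(296,180,350,245,.04),horse_top=(296,180,350,245,.08),
 tray=(375,160,475,300,.012),glue=(490,210,525,245,.05),house=(550,230,600,280,.045),house_low=(550,230,600,280,.02),crate=(595,255,690,395,.025),
 scr=(495,290,590,375,.0015),scr_handle=(495,290,590,375,.01),support=(430,300,475,370,.025),bottle=(360,312,412,360,.03),bottletop=(360,312,412,360,.1),cut=(262,295,320,390,.005),cut_head=(262,295,320,390,.011),bin=(128,255,245,368,.07)).items():
    rep(n,roi(*a))
# both clouds
for n,(x,y,rr,lo,hi) in dict().items(): pass
print('bench z',np.nanmedian(T[280:290,100:400,2]))
E
python3 m.py
```

```text
tape 854 rect c [599. 275.] wh [84. 87.] ang 23.9 med [599. 274.  26.] zmax 35
horse_all 531 rect c [681. 180.] wh [120.  96.] ang 3.7 med [662. 172.  51.] zmax 101
horse_foot 215 rect c [681. 180.] wh [120.  96.] ang 3.7 med [659. 164.  12.] zmax 18
horse_hi 286 rect c [672. 177.] wh [73. 26.] ang 12.0 med [664. 175.  80.] zmax 101
horse_top 141 rect c [668. 176.] wh [47. 24.] ang 15.2 med [666. 176.  89.] zmax 101
tray 423 rect c [649. -12.] wh [220. 136.] ang 6.5 med [670. -18.  25.] zmax 32
glue 166 rect c [ 651. -157.] wh [31. 30.] ang 46.5 med [ 648. -156.   97.] zmax 107
house 500 rect c [ 607. -280.] wh [62. 59.] ang 66.0 med [ 605. -276.   88.] zmax 106
house_low 505 rect c [ 607. -280.] wh [62. 59.] ang 66.0 med [ 605. -275.   87.] zmax 106
crate 697 rect c [ 483. -415.] wh [114. 212.] ang 81.5 med [ 480. -413.   38.] zmax 47
scr 2025 rect c [ 468. -235.] wh [154. 178.] ang 1.0 med [ 465. -228.    4.] zmax 28
scr_handle 408 rect c [ 492. -208.] wh [113. 166.] ang 36.8 med [ 441. -207.   20.] zmax 28
support 244 rect c [458. -63.] wh [36. 86.] ang 83.7 med [458. -63.  42.] zmax 57
bottle 429 rect c [453.  61.] wh [55. 56.] ang 1.4 med [453.  59.  88.] zmax 131
bottletop 104 rect c [454.  61.] wh [27. 25.] ang 46.2 med [453.  61. 123.] zmax 131
cut 759 rect c [438. 232.] wh [175. 108.] ang 1.8 med [430. 218.  12.] zmax 23
cut_head 402 rect c [439. 220.] wh [ 53. 144.] ang 73.2 med [429. 217.  14.] zmax 23
bin 768 rect c [481. 420.] wh [153. 161.] ang 85.9 med [479. 425.  88.] zmax 98
bench z 0.0008747769100012079
```

```bash
cat > m2.py <<'E'
from m import T,S,roi
from h import *
im={'t':np.load('top_im.npy').astype(int),'s':np.load('side_im.npy').astype(int)}
def col(k,x0,y0,x1,y1,f,zlo=-.01,zhi=.3):
    W={'t':T,'s':S}[k]; s=.7; sl=np.s_[int(y0*s):int(y1*s),int(x0*s):int(x1*s)]
    P=W[sl].reshape(-1,3); c=im[k][sl].reshape(-1,3)
    m=f(c)&(P[:,2]>zlo)&(P[:,2]<zhi); return P[m]
def pca(n,P):
    P=P[~np.isnan(P[:,0])]; 
    for _ in range(3):
        c=np.median(P[:,:2],0); q=P[:,:2]-c
        w,v=np.linalg.eigh(np.cov(q.T)); a=v[:,1]*np.sign(v[0,1]); b=np.array([-a[1],a[0]])
    l=(P[:,:2])@a; s=(P[:,:2])@b
    lo,hi=np.percentile(l,[1,99]); sl,sh=np.percentile(s,[1,99])
    c=a*(lo+hi)/2+b*(sl+sh)/2
    print(n,len(P),'ang',np.round(np.degrees(np.arctan2(a[1],a[0])),1),'mid',np.round(c*1000),'len',np.round((hi-lo)*1000),'wid',np.round((sh-sl)*1000),'z',np.round(np.median(P[:,2])*1000))
dark=lambda c:c.max(1)<75
pca('cut dark t',col('t',262,295,322,390,dark)); pca('cut dark s',col('s',385,370,500,425,dark))
vd=lambda c:c.max(1)<55
pca('scr handle t',col('t',495,315,560,375,vd,.008)); pca('scr handle s',col('s',425,225,480,270,vd,.008))
bright=lambda c:(c.min(1)>165)
pca('scr blade t',col('t',530,290,590,350,bright,-.005,.01))
gray=lambda c:(c.max(1)-c.min(1)<14)&(c.max(1)<115)
for k,b in (('t',(296,185,350,245)),('s',(282,318,340,385))):
    for lo,hi in ((.0,.02),(.04,.07),(.045,.11),(.08,.11)): pca(f'horse {k} {lo}',col(k,*b,gray,lo,hi))
pca('house side band',col('s',360,180,400,240,lambda c:c.min(1)>0,.052,.075))
P=roi(550,230,600,280,.06,.08); print('house rim',P[:,:2].min(0),P[:,:2].max(0))
E
python3 m2.py | grep -v rect
python3 - <<'E'
import cv2
import numpy as np
a=cv2.imread('pics/top0.png'); f=lambda x0,y0,x1,y1:cv2.resize(a[y0:y1,x0:x1],(400,400),interpolation=cv2.INTER_CUBIC)
cv2.imwrite('pics/crop1.png',np.hstack([f(250,290,350,390),f(275,170,375,270)]))
E
```

```text
bench z 0.0008747769100012079
cut dark t 319 ang -23.4 mid [429. 219.] len 122.0 wid 54.0 z 13.0
cut dark s 465 ang 57.1 mid [453. 281.] len 186.0 wid 131.0 z 11.0
scr handle t 335 ang -50.6 mid [ 440. -204.] len 96.0 wid 24.0 z 20.0
scr handle s 182 ang -50.4 mid [ 442. -197.] len 100.0 wid 27.0 z 17.0
scr blade t 422 ang 73.1 mid [ 500. -254.] len 98.0 wid 72.0 z 3.0
horse t 0.0 174 ang -49.3 mid [659. 172.] len 58.0 wid 54.0 z 12.0
horse t 0.04 61 ang 12.0 mid [672. 176.] len 72.0 wid 25.0 z 57.0
horse t 0.045 259 ang 13.9 mid [672. 177.] len 66.0 wid 25.0 z 81.0
horse t 0.08 138 ang 11.8 mid [667. 176.] len 45.0 wid 23.0 z 89.0
horse s 0.0 448 ang -71.9 mid [676. 131.] len 163.0 wid 98.0 z 10.0
horse s 0.04 213 ang 8.6 mid [671. 188.] len 69.0 wid 19.0 z 59.0
horse s 0.045 396 ang 9.4 mid [672. 186.] len 67.0 wid 24.0 z 71.0
horse s 0.08 110 ang 4.6 mid [667. 183.] len 38.0 wid 25.0 z 87.0
house side band 143 ang 59.0 mid [ 629. -224.] len 135.0 wid 64.0 z 64.0
house rim [ 0.57794573 -0.31214235] [ 0.6376136  -0.24907689]
```

View pics/crop1.png

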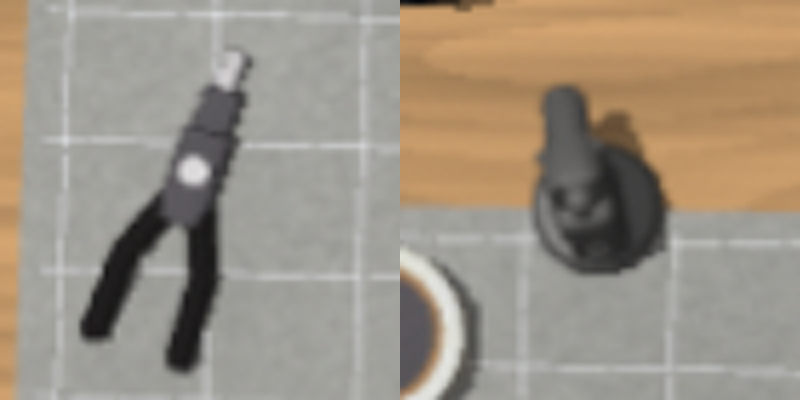

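The crop shows the cutters' tip at (237,55), pivot at (193,170) and handle ends at (95,335) and (183,365). The horse's muzzle points up, along +x, with the foot at about (600,205).

```bash
cat > go.py <<'E'
import sys
from h import *
def show(*tg):
    """targets (x,y,z mm, yaw deg): tool-axis cm and turn deg from each pose to the next"""
    o=r.observe(); p=np.r_[o['eef_pos']*1000,np.degrees(o['eef_rot'][2])]
    print('t',round(o['time_s'],2),'at',np.round(p,1),'w',round(o['gripper_width'],4),'gf',round(o['grasp_force'],1),'tilt',np.round(o['eef_rot'][:2],3))
    for t in tg:
        t=np.array(t,float); a=np.radians(p[3]); d=(t-p)/10
        tx=d[0]*np.cos(a)+d[1]*np.sin(a); ty=d[0]*np.sin(a)-d[1]*np.cos(a)
        turn=-((t[3]-p[3]+180)%360-180)
        print(t,'tool xyz cm',np.round([tx,ty,-d[2]],2),'turn',round(turn,1)); p=t
if __name__=='__main__': show(*[tuple(map(float,a.split(','))) for a in sys.argv[1:]])
E
python3 - <<'E'
import numpy as np
T=np.load('top.npy')
for n,(x,y) in dict(tip=(309.3,303.7),piv=(298.3,332.5),h1=(250+95/4,290+335/4),h2=(250+183/4,290+365/4)).items():
    v,u=int(round(y*.7)),int(round(x*.7)); print(n,np.round(np.nanmedian(T[v-1:v+2,u-1:u+2],(0,1))*1000))
E
python3 go.py 435,225,120,163 435,225,3,163
```

```text
tip [508. 196.  11.]
piv [454. 214.  18.]
h1 [376. 259.   9.]
h2 [365. 218.  13.]
t 0.1 at [223.3 474.8 230.7 154.8] w 0.0853 gf 0.0 tilt [-3.14 -0.  ]
[435. 225. 120. 163.] tool xyz cm [-29.79 -13.59  11.07] turn -8.2
[435. 225.   3. 163.] tool xyz cm [ 0.   0.  11.7] turn -0.0
```

Request:
carry_out(
  rows=[-1,-3.2,-1.4,1.2,0,-1,-3.2,-1.4,1.2,0,-1,-3.2,-1.4,1.2,0,-1,-3.2,-1.4,1.2,0,-1,-3.2,-1.4,1.2,0],
)

```text
time_s: 0.52
eef_pos: [0.339, 0.3422, 0.1706]
eef_rot: [-3.141, -0.0, 2.702]
wrist_force: [0.6, 0.2, -0.7]
gripper_width: 0.0853
grasp_force: 0.0
```

Request:
carry_out(
  rows=[-1,-3.2,-1.4,1.2,0,-1,-3.2,-1.4,1.2,0,-1,-3.2,-1.4,1.2,0,-1,-3.2,-1.4,1.2,0,-1,-3.2,-1.4,1.2,-7],
)

```text
time_s: 0.93
eef_pos: [0.4536, 0.2112, 0.1108]
eef_rot: [-3.141, -0.0, 2.82]
wrist_force: [1.7, 1.4, -0.7]
gripper_width: 0.0856
grasp_force: 0.0
```

```bash
python3 go.py 453,213,60,162.7 453,213,2,162.7
```

```text
t 0.93 at [453.6 211.2 110.8 161.6] w 0.0856 gf 0.0 tilt [-3.141 -0.   ]
[453.  213.   60.  162.7] tool xyz cm [0.12 0.15 5.08] turn -1.1
[453.  213.    2.  162.7] tool xyz cm [0.  0.  5.8] turn -0.0
```

Request:
carry_out(
  rows=[-1,0.1,0.15,3,-1,-1,0,0,3,0,-1,0,0,3,0,-1,0,0,1.2,0,-1,0,0,0.6,0],
  force=50,
)

```text
time_s: 1.35
eef_pos: [0.4508, 0.2139, 0.0011]
eef_rot: [-3.139, -0.004, 2.838]
wrist_force: [-0.4, -0.9, 0.7]
gripper_width: 0.0854
grasp_force: 0.0
```

Request:
carry_out(
  rows=[1,0,0,0,0,1,0,0,0,0,1,0,0,0,0,1,0,0,0,0,1,0,0,0,0],
)

```text
time_s: 1.77
eef_pos: [0.4532, 0.2149, 0.0047]
eef_rot: [3.14, 0.002, 2.839]
wrist_force: [-0.2, 0.7, 3.1]
gripper_width: 0.0255
grasp_force: 6.0
```

Request:
carry_out(
  rows=[1,0,0,0,0,1,0,0,0,0,1,0,0,0,0,1,0,0,-0.5,0,1,0,0,-0.5,0],
)

```text
time_s: 2.18
eef_pos: [0.4523, 0.2145, 0.0141]
eef_rot: [-3.142, -0.0, 2.839]
wrist_force: [-0.4, -0.2, -2.1]
gripper_width: 0.0228
grasp_force: 46.8
```

Request:
carry_out(
  rows=[1,0,0,-3,0,1,0,0,-3,0,1,0,0,-3,-6,1,0,0,-3,-6,1,0,0,-1,-6],
)

```text
time_s: 2.6
eef_pos: [0.4541, 0.215, 0.1484]
eef_rot: [3.14, 0.007, -3.125]
wrist_force: [1.0, -0.0, -1.1]
gripper_width: 0.0228
grasp_force: 46.9
```

```bash
python3 go.py 660,23,143,180.6 660,23,8,186.5
```

```text
t 2.6 at [ 454.1  215.   148.4 -179.1] w 0.0228 gf 46.9 tilt [3.14  0.007]
[660.   23.  143.  180.6] tool xyz cm [-20.27 -19.54   0.54] turn 0.3
[660.   23.    8.  186.5] tool xyz cm [-0.   0.  13.5] turn -5.9
```

Request:
carry_out(
  rows=[1,-2.5,-2.4,0,0,1,-2.5,-2.4,0,0,1,-2.5,-2.4,0,0,1,-2.5,-2.4,0,0,1,-2.5,-2.4,0.5,0],
)

```text
time_s: 3.02
eef_pos: [0.5801, 0.0947, 0.1401]
eef_rot: [3.142, 0.002, -3.13]
wrist_force: [0.1, 0.5, -1.4]
gripper_width: 0.0225
grasp_force: 46.9
```

Request:
carry_out(
  rows=[1,-2.5,-2.4,1,0,1,-2.5,-2.4,1,0,1,-2.8,-2.7,1,0,1,0,0,2,-5.6,1,0,0,2,0],
)

```text
time_s: 3.43
eef_pos: [0.6591, 0.0194, 0.0684]
eef_rot: [-3.141, 0.002, -3.031]
wrist_force: [-0.4, 0.6, -1.2]
gripper_width: 0.0223
grasp_force: 47.0
```

```bash
python3 go.py 660,23,20,186.5 660,23,8,186.5
```

```text
t 3.43 at [ 659.1   19.4   68.4 -173.7] w 0.0223 gf 47.0 tilt [-3.141e+00  2.000e-03]
[660.   23.   20.  186.5] tool xyz cm [-0.13  0.34  4.84] turn -0.2
[660.   23.    8.  186.5] tool xyz cm [-0.   0.   1.2] turn -0.0
```

Request:
carry_out(
  rows=[1,-0.1,0.35,2.5,0,1,0,0,2,0,1,0,0,1.0,0,1,0,0,0.5,0,1,0,0,0,0],
)

```text
time_s: 3.85
eef_pos: [0.6578, 0.0254, 0.009]
eef_rot: [3.141, -0.001, -3.033]
wrist_force: [1.1, -0.3, -0.2]
gripper_width: 0.0229
grasp_force: 46.9
```

Request:
carry_out(
  rows=[0.1,0,0,0,0,0.1,0,0,0,0,0.1,0,0,0,0,0.1,0,0,-1,0,0.1,0,0,-3,0],
)

```text
time_s: 4.27
eef_pos: [0.6559, 0.0247, 0.0455]
eef_rot: [3.141, -0.007, -3.034]
wrist_force: [0.4, 0.8, -0.4]
gripper_width: 0.0385
grasp_force: 0.0
```

```bash
python3 go.py 462,-231,130,129.5 462,-231,3,129.5
```

```text
t 4.27 at [ 655.9   24.7   45.5 -173.8] w 0.0385 gf 0.0 tilt [ 3.141 -0.007]
[ 462.  -231.   130.   129.5] tool xyz cm [ 22.03 -23.33  -8.45] turn 56.7
[ 462.  -231.     3.   129.5] tool xyz cm [ 0.   0.  12.7] turn -0.0
```

Request:
carry_out(
  rows=[-1,2.0,-2.1,-3,0,-1,2.5,-2.6,-2,0,-1,2.6,-2.7,-1,0,-1,2.6,-2.7,0,0,-1,2.6,-2.7,0,0],
)

```text
time_s: 4.68
eef_pos: [0.5499, -0.1166, 0.1112]
eef_rot: [-3.139, 0.005, -3.032]
wrist_force: [0.9, -0.8, -0.5]
gripper_width: 0.0852
grasp_force: 0.0
```

Request:
carry_out(
  rows=[-1,2.6,-2.7,0,0,-1,2.6,-2.7,0,0,-1,2.6,-2.7,0,0,-1,2.0,-2.1,0,7,-1,0,0,0,7],
)

```text
time_s: 5.1
eef_pos: [0.4614, -0.2314, 0.11]
eef_rot: [-3.139, 0.002, 2.996]
wrist_force: [0.3, 1.1, -0.0]
gripper_width: 0.085
grasp_force: 0.0
```

Request:
carry_out(
  rows=[-1,0,0,0,7,-1,0,0,0,7,-1,0,0,1,7,-1,0,0,1,7,-1,0,0,1,7],
)

```text
time_s: 5.52
eef_pos: [0.4643, -0.2279, 0.0797]
eef_rot: [3.141, 0.003, 2.389]
wrist_force: [-0.1, 0.4, 0.5]
gripper_width: 0.0855
grasp_force: 0.0
```

```bash
python3 go.py 459,-227,60,129.5 459,-227,3,129.5
python3 - <<'E'
from h import *
im,W=cloud('side'); cv2.imwrite('pics/s1.png',cv2.resize(im[:,:,::-1],(800,600)))
E
```

```text
t 5.52 at [ 464.3 -227.9   79.7  136.9] w 0.0855 gf 0.0 tilt [3.141e+00 3.000e-03]
[ 459.  -227.    60.   129.5] tool xyz cm [ 0.45 -0.3   1.97] turn 7.4
[ 459.  -227.     3.   129.5] tool xyz cm [0.  0.  5.7] turn -0.0
```

View pics/s1.png

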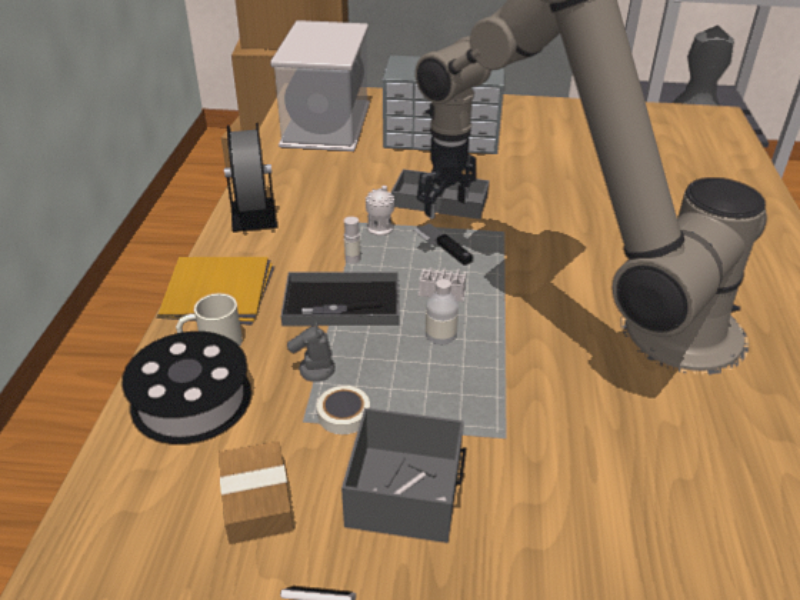

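The side view shows the cutters lying wholly inside the tray, from (305,310) to (382,308). Next is the scraper.

Request:
carry_out(
  rows=[-1,0.45,-0.3,1,7.1,-1,0,0,2.5,0.3,-1,0,0,2.5,0,-1,0,0,1.2,0,-1,0,0,0.5,0],
  force=60,
)

```text
time_s: 5.98
eef_pos: [0.4579, -0.2262, 0.0008]
eef_rot: [-3.141, -0.001, 2.269]
wrist_force: [0.5, 0.3, -0.5]
gripper_width: 0.0855
grasp_force: 0.0
```

Request:
carry_out(
  rows=[1,0,0,0,0,1,0,0,0,0,1,0,0,0,0,1,0,0,0,0,1,0,0,0,0],
)

```text
time_s: 6.4
eef_pos: [0.4588, -0.2267, 0.0025]
eef_rot: [3.141, 0.002, 2.267]
wrist_force: [-2.7, -3.9, 13.8]
gripper_width: 0.0259
grasp_force: 10.5
```

Request:
carry_out(
  rows=[1,0,0,0,0,1,0,0,0,0,1,0,0,-0.5,0,1,0,0,-3,0,1,0,0,-4,0],
)

```text
time_s: 6.82
eef_pos: [0.4561, -0.225, 0.0751]
eef_rot: [-3.14, -0.007, 2.266]
wrist_force: [0.5, -0.5, -0.8]
gripper_width: 0.0245
grasp_force: 59.8
```

```bash
python3 go.py 649,-42,100,129.5 649,-42,8,186.5
```

```text
t 6.82 at [ 456.1 -225.    75.1  129.8] w 0.0245 gf 59.8 tilt [-3.14  -0.007]
[649.  -42.  100.  129.5] tool xyz cm [ 1.7  26.53 -2.49] turn 0.3
[649.  -42.    8.  186.5] tool xyz cm [0.  0.  9.2] turn -57.0
```

Request:
carry_out(
  rows=[1,0,0,-3,-7.1,1,0,0,-3,-7.1,1,0,0,-2,-7.1,1,0,0,0,-7.1,1,0,0,0,-7.1],
)

```text
time_s: 7.23
eef_pos: [0.4587, -0.2267, 0.1586]
eef_rot: [-3.14, 0.003, 2.892]
wrist_force: [-0.2, 0.4, -1.0]
gripper_width: 0.0246
grasp_force: 59.8
```

Request:
carry_out(
  rows=[1,0,0,0,-7.1,1,0,0,0,-7.1,1,0,0,0,-7.1,1,-2,1.5,0,0,1,-2,1.5,0,0],
)

```text
time_s: 7.65
eef_pos: [0.4941, -0.1921, 0.1569]
eef_rot: [3.141, -0.0, -3.028]
wrist_force: [-0.2, 0.1, -1.3]
gripper_width: 0.0243
grasp_force: 59.9
```

```bash
python3 go.py 647.5,-43.5,130,186.5 647.5,-43.5,8,186.5
```

```text
t 7.65 at [ 494.1 -192.1  156.9 -173.5] w 0.0243 gf 59.9 tilt [ 3.141 -0.   ]
[647.5 -43.5 130.  186.5] tool xyz cm [-16.93  13.02   2.69] turn 0.0
[647.5 -43.5   8.  186.5] tool xyz cm [-0.   0.  12.2] turn -0.0
```

Request:
carry_out(
  rows=[1,-2.8,2.2,0,0,1,-2.8,2.2,0,0,1,-2.8,2.2,0,0,1,-2.8,2.2,0,0,1,-2.8,2.2,0.5,0],
)

```text
time_s: 8.07
eef_pos: [0.6221, -0.0651, 0.1527]
eef_rot: [-3.141, 0.001, -3.026]
wrist_force: [0.4, -0.1, -1.5]
gripper_width: 0.0247
grasp_force: 59.9
```

Request:
carry_out(
  rows=[1,-2.8,2.0,2,0,1,0,0,3,0,1,0,0,3,0,1,0,0,2,0,1,0,0,1,0],
)

```text
time_s: 8.48
eef_pos: [0.6442, -0.0427, 0.0381]
eef_rot: [3.14, -0.006, -3.025]
wrist_force: [-0.4, 0.6, -1.1]
gripper_width: 0.0247
grasp_force: 59.8
```

```bash
python3 go.py 647.5,-43.5,30,186.5 647.5,-43.5,7,186.5
```

```text
t 8.48 at [ 644.2  -42.7   38.1 -173.3] w 0.0247 gf 59.8 tilt [ 3.14  -0.006]
[647.5 -43.5  30.  186.5] tool xyz cm [-0.32 -0.12  0.81] turn 0.2
[647.5 -43.5   7.  186.5] tool xyz cm [-0.   0.   2.3] turn -0.0
```

Lower it, release, lift, then move on to the support.

Request:
carry_out(
  rows=[1,-0.3,-0.1,1,0,1,0,0,1,0,1,0,0,0.6,0,1,0,0,0.5,0,1,0,0,0,0],
)

```text
time_s: 8.9
eef_pos: [0.6492, -0.0441, 0.0102]
eef_rot: [3.141, -0.0, -3.026]
wrist_force: [-0.0, 0.3, -1.2]
gripper_width: 0.0246
grasp_force: 59.8
```

Request:
carry_out(
  rows=[0.1,0,0,0,0,0.1,0,0,0,0,0.1,0,0,0,0,0.1,0,0,-1,0,0.1,0,0,-4,0],
)

```text
time_s: 9.32
eef_pos: [0.6455, -0.0434, 0.0557]
eef_rot: [3.138, -0.011, -3.026]
wrist_force: [0.4, -0.5, -1.2]
gripper_width: 0.0381
grasp_force: 0.0
```

```bash
python3 go.py 458,-63,110,186.5 458,-63,25,173.7
python3 - <<'E'
from h import *
im,W=cloud('top'); cv2.imwrite('pics/t1.png',cv2.resize(im[:,:,::-1],(800,600)))
E
```

```text
t 9.32 at [ 645.5  -43.4   55.7 -173.4] w 0.0381 gf 0.0 tilt [ 3.138 -0.011]
[458.  -63.  110.  186.5] tool xyz cm [18.85  0.22 -5.43] turn 0.1
[458.  -63.   25.  173.7] tool xyz cm [-0.   0.   8.5] turn 12.8
```

View pics/t1.png

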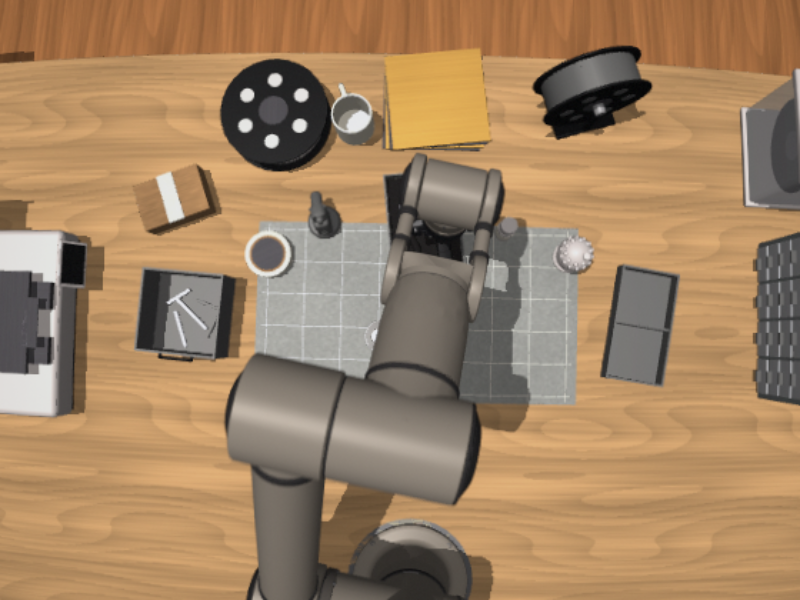

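The arm hides the tray from above, so I'll check it later. Next is the support.

Request:
carry_out(
  rows=[-1,0,0,-4,0,-1,2.5,0,-3,0,-1,3.5,0.1,0,0,-1,3.5,0.1,0,0,-1,3.5,0,0,0],
)

```text
time_s: 9.78
eef_pos: [0.5192, -0.0571, 0.1324]
eef_rot: [-3.14, 0.003, -3.025]
wrist_force: [0.4, -0.5, 1.0]
gripper_width: 0.0856
grasp_force: 0.0
```

Request:
carry_out(
  rows=[-1,3.5,0,0,0,-1,2.3,0,0,0,-1,0,0,0,6.4,-1,0,0,2,6.4,-1,0,0,2,0],
)

```text
time_s: 10.2
eef_pos: [0.4639, -0.0644, 0.0927]
eef_rot: [-3.14, 0.007, 3.028]
wrist_force: [0.6, 0.4, 0.2]
gripper_width: 0.0858
grasp_force: 0.0
```

```bash
python3 go.py 458,-63,10,173.7
```

```text
t 10.2 at [463.9 -64.4  92.7 173.5] w 0.0858 gf 0.0 tilt [-3.14   0.007]
[458.  -63.   10.  173.7] tool xyz cm [0.6  0.07 8.27] turn -0.2
```

Request:
carry_out(
  rows=[-1,0.5,0.1,3,0,-1,0,0,3,0,-1,0,0,1.5,0,-1,0,0,0.7,0,1,0,0,0,0],
  force=35,
)

```text
time_s: 10.62
eef_pos: [0.4574, -0.0622, 0.0082]
eef_rot: [3.141, -0.001, 3.034]
wrist_force: [0.5, -1.0, -0.1]
gripper_width: 0.0751
grasp_force: 0.0
```

Request:
carry_out(
  rows=[1,0,0,0,0,1,0,0,0,0,1,0,0,0,0,1,0,0,0,0,1,0,0,0,0],
)

```text
time_s: 11.03
eef_pos: [0.4586, -0.0625, 0.0099]
eef_rot: [-3.141, 0.003, 3.034]
wrist_force: [-0.8, -0.6, 7.3]
gripper_width: 0.0358
grasp_force: 36.3
```

Request:
carry_out(
  rows=[1,0,0,0,0,1,0,0,-2,0,1,0,0,-4,0,1,0,0,-4,0,1,0,0,-4,0],
)

```text
time_s: 11.45
eef_pos: [0.4571, -0.0621, 0.1507]
eef_rot: [3.141, -0.0, 3.034]
wrist_force: [0.8, -0.8, -0.7]
gripper_width: 0.0354
grasp_force: 35.4
```

```bash
python3 go.py 481,420,200,173.7 481,420,80,176
```

```text
t 11.45 at [457.1 -62.1 150.7 173.8] w 0.0354 gf 35.4 tilt [ 3.141 -0.   ]
[481.  420.  200.  173.7] tool xyz cm [ 2.8  48.19 -4.93] turn 0.1
[481. 420.  80. 176.] tool xyz cm [ 0.  0. 12.] turn -2.3
```

Request:
carry_out(
  rows=[1,0,0,-3,0,1,0,1,-2,0,1,0.3,3.5,0,0,1,0.3,3.8,0,0,1,0.3,3.8,0,0],
)

```text
time_s: 11.87
eef_pos: [0.4617, 0.06, 0.1999]
eef_rot: [3.141, 0.003, 3.032]
wrist_force: [0.9, -0.1, -0.2]
gripper_width: 0.0351
grasp_force: 35.4
```

Request:
carry_out(
  rows=[1,0.3,3.8,0,0,1,0.3,3.8,0,0,1,0.3,3.8,0,0,1,0.3,3.8,0,0,1,0.3,3.8,0,0],
)

```text
time_s: 12.28
eef_pos: [0.4667, 0.2515, 0.1993]
eef_rot: [3.141, 0.001, 3.034]
wrist_force: [0.8, -1.1, 0.2]
gripper_width: 0.0355
grasp_force: 35.4
```

Request:
carry_out(
  rows=[1,0.2,3.8,0,0,1,0.2,3.8,0,0,1,0.2,3.8,0,0,1,0.2,3.5,0,0,1,0,2,0,0],
)

```text
time_s: 12.7
eef_pos: [0.4764, 0.4221, 0.199]
eef_rot: [3.14, 0.0, 3.036]
wrist_force: [-0.2, -1.6, -0.4]
gripper_width: 0.0355
grasp_force: 35.4
```

```bash
python3 go.py 482,420,200,175 482,420,70,175
```

```text
t 12.7 at [476.4 422.1 199.  174. ] w 0.0355 gf 35.4 tilt [3.14 0.  ]
[482. 420. 200. 175.] tool xyz cm [-0.58 -0.15 -0.1 ] turn -1.0
[482. 420.  70. 175.] tool xyz cm [ 0.  0. 13.] turn -0.0
```

Request:
carry_out(
  rows=[1,-0.6,-0.15,3.5,0,1,0,0,3.5,0,1,0,0,3.5,0,1,0,0,3,0,-0.3,0,0,0.5,0],
)

```text
time_s: 13.12
eef_pos: [0.4801, 0.4143, 0.0533]
eef_rot: [-3.135, -0.007, 3.034]
wrist_force: [-0.2, -0.8, -0.3]
gripper_width: 0.0463
grasp_force: 0.0
```

Request:
carry_out(
  rows=[-0.3,0,0,0,0,-0.3,0,0,0,0,-0.3,0,0,-2,0,-0.3,0,0,-4,0,-0.3,0,0,-4,0],
)

```text
time_s: 13.53
eef_pos: [0.4832, 0.4163, 0.1618]
eef_rot: [3.141, 0.001, 3.034]
wrist_force: [1.3, 1.3, 0.3]
gripper_width: 0.0553
grasp_force: 0.0
```

```bash
cat > m3.py <<'E'
from h import *
im,W=cloud('top'); cv2.imwrite('pics/t2.png',cv2.resize(im[:,:,::-1],(800,600)))
E
python3 go.py 659,172,160,175 655,171,42,193; python3 m3.py
```

```text
t 13.53 at [483.2 416.3 161.8 173.8] w 0.0553 gf 0.0 tilt [3.141e+00 1.000e-03]
[659. 172. 160. 175.] tool xyz cm [-20.1  -22.4    0.18] turn -1.2
[655. 171.  42. 193.] tool xyz cm [ 0.39 -0.13 11.8 ] turn -18.0
```

View pics/t2.png

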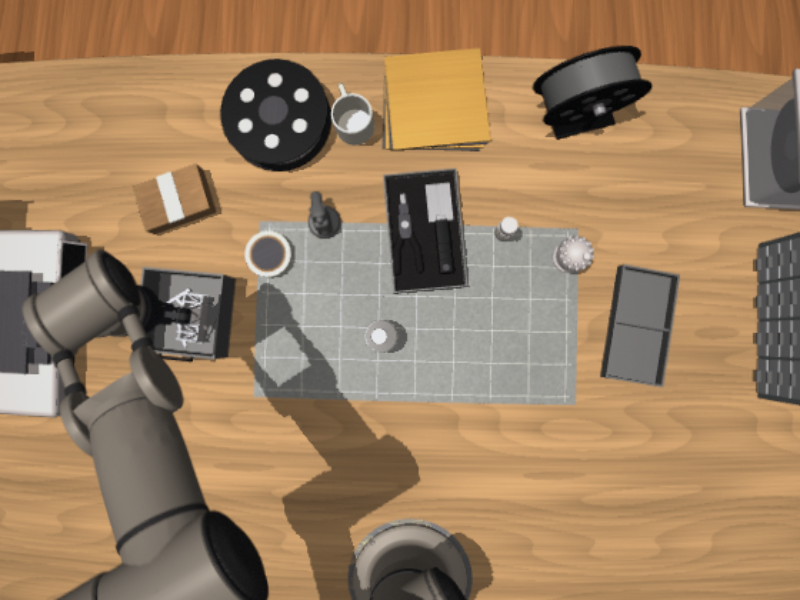

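Both tools lie inside the tray at (405,235) and (442,228), and the support is in the bin at (185,312). Next is the horse.

Request:
carry_out(
  rows=[-1,-2.4,-2.65,0,0,-1,-2.4,-2.65,0,0,-1,-2.4,-2.65,0,0,-1,-2.4,-2.65,0,0,-1,-2.4,-2.65,0,0],
)

```text
time_s: 14.0
eef_pos: [0.5901, 0.2707, 0.1623]
eef_rot: [3.139, 0.005, 3.034]
wrist_force: [-0.0, 0.5, 0.7]
gripper_width: 0.0853
grasp_force: 0.0
```

Request:
carry_out(
  rows=[-1,-2.4,-2.65,0,0,-1,-2.4,-2.65,0,0,-1,-2.4,-2.65,0,-6.3,-1,-0.8,-0.9,0,-6.3,-1,0,0,0,-6.3],
)

```text
time_s: 14.42
eef_pos: [0.6624, 0.1722, 0.1617]
eef_rot: [-3.14, 0.006, -2.919]
wrist_force: [-0.1, 0.0, 0.1]
gripper_width: 0.0856
grasp_force: 0.0
```

```bash
python3 go.py 655,172.5,160,192.5 655,172.5,42,192.5
```

```text
t 14.42 at [ 662.4  172.2  161.7 -167.2] w 0.0856 gf 0.0 tilt [-3.14   0.006]
[655.  172.5 160.  192.5] tool xyz cm [0.72 0.2  0.17] turn 0.3
[655.  172.5  42.  192.5] tool xyz cm [-0.   0.  11.8] turn -0.0
```

Request:
carry_out(
  rows=[-1,0.7,0.2,0,0,-1,0,0,3,0,-1,0,0,3.5,0,-1,0,0,3.5,0,-1,0,0,1.9,0],
  force=30,
)

```text
time_s: 14.83
eef_pos: [0.6517, 0.1762, 0.0389]
eef_rot: [3.142, 0.0, -2.92]
wrist_force: [-1.4, -0.7, -0.4]
gripper_width: 0.0856
grasp_force: 0.0
```

Request:
carry_out(
  rows=[0,0,0,0,0,0,0,0,0,0,0.2,0,0,0,0,0.3,0,0,0,0,0.4,0,0,0,0],
)

```text
time_s: 15.25
eef_pos: [0.6536, 0.1765, 0.0425]
eef_rot: [-3.141, 0.005, -2.919]
wrist_force: [0.3, 1.3, 2.4]
gripper_width: 0.0276
grasp_force: 30.0
```

Request:
carry_out(
  rows=[0.6,0,0,0,0,0.8,0,0,0,0,1,0,0,0,0,1,0,0,0,0,1,0,0,0,0],
)

```text
time_s: 15.67
eef_pos: [0.6536, 0.1765, 0.0425]
eef_rot: [-3.141, 0.005, -2.919]
wrist_force: [0.2, 0.2, 7.6]
gripper_width: 0.0275
grasp_force: 30.9
```

```bash
python3 go.py 530,-423,200,171.5
```

```text
t 15.67 at [ 653.6  176.5   42.5 -167.3] w 0.0275 gf 30.9 tilt [-3.141  0.005]
[ 530.  -423.   200.   171.5] tool xyz cm [ 25.27 -55.75 -15.75] turn 21.2
```

Request:
carry_out(
  rows=[1,0,0,-1,0,1,0,0,-3,0,1,0,0,-4,0,1,0,0,-4,0,1,0.5,-1,-3,0],
)

```text
time_s: 16.08
eef_pos: [0.6499, 0.1671, 0.1942]
eef_rot: [3.141, 0.005, -2.918]
wrist_force: [1.1, 0.5, -0.6]
gripper_width: 0.0274
grasp_force: 30.0
```

Request:
carry_out(
  rows=[1,1.2,-2.5,0,0,1,1.6,-3.5,0,0,1,1.6,-3.5,0,0,1,1.6,-3.5,0,0,1,1.6,-3.5,0,0],
)

```text
time_s: 16.5
eef_pos: [0.6109, -0.0136, 0.1908]
eef_rot: [-3.141, 0.001, -2.919]
wrist_force: [0.9, -0.3, -0.4]
gripper_width: 0.028
grasp_force: 30.0
```

Request:
carry_out(
  rows=[1,1.6,-3.5,0,0,1,1.6,-3.5,0,0,1,1.6,-3.5,0,0,1,1.6,-3.5,0,0,1,1.6,-3.5,0,0],
)

```text
time_s: 16.92
eef_pos: [0.5714, -0.2023, 0.1907]
eef_rot: [-3.141, 0.001, -2.919]
wrist_force: [0.8, -0.5, -1.2]
gripper_width: 0.0276
grasp_force: 30.0
```

Request:
carry_out(
  rows=[1,1.6,-3.5,0,0,1,1.6,-3.5,0,0,1,1.6,-3.5,0,0,1,1.6,-3.5,0,0,1,1.0,-2.2,0,0],
)

```text
time_s: 17.33
eef_pos: [0.5342, -0.3786, 0.1905]
eef_rot: [-3.14, 0.0, -2.922]
wrist_force: [0.7, -0.5, -0.7]
gripper_width: 0.0278
grasp_force: 29.9
```

```bash
python3 go.py 530,-422,190,171.5 530,-422,46,171.5
```

```text
t 17.33 at [ 534.2 -378.6  190.5 -167.4] w 0.0278 gf 29.9 tilt [-3.14  0.  ]
[ 530.  -422.   190.   171.5] tool xyz cm [ 1.35 -4.14  0.05] turn 21.1
[ 530.  -422.    46.   171.5] tool xyz cm [ 0.   0.  14.4] turn -0.0
```

Request:
carry_out(
  rows=[1,0.7,-2.1,0,0,1,0.65,-2.0,0,0,1,0,0,0,7,1,0,0,0,7,1,0,0,1,7],
)

```text
time_s: 17.75
eef_pos: [0.5319, -0.4191, 0.1823]
eef_rot: [-3.139, 0.004, 2.99]
wrist_force: [1.4, -0.1, -0.4]
gripper_width: 0.0279
grasp_force: 30.0
```

Request:
carry_out(
  rows=[1,0,0,2,0,1,0,0,3,0,1,0,0,3,0,1,0,0,2,0,1,0,0,0.5,0],
)

```text
time_s: 18.17
eef_pos: [0.5298, -0.4162, 0.071]
eef_rot: [3.138, -0.005, 2.997]
wrist_force: [-0.9, 0.7, -1.3]
gripper_width: 0.0276
grasp_force: 30.0
```

```bash
python3 go.py 530,-422,60,171.5 530,-422,47,171.5; sed -i s/t2/t3/ m3.py; python3 m3.py
```

```text
t 18.17 at [ 529.8 -416.2   71.   171.7] w 0.0276 gf 30.0 tilt [ 3.138 -0.005]
[ 530.  -422.    60.   171.5] tool xyz cm [-0.1  -0.57  1.1 ] turn 0.2
[ 530.  -422.    47.   171.5] tool xyz cm [0.  0.  1.3] turn -0.0
```

View pics/t3.png

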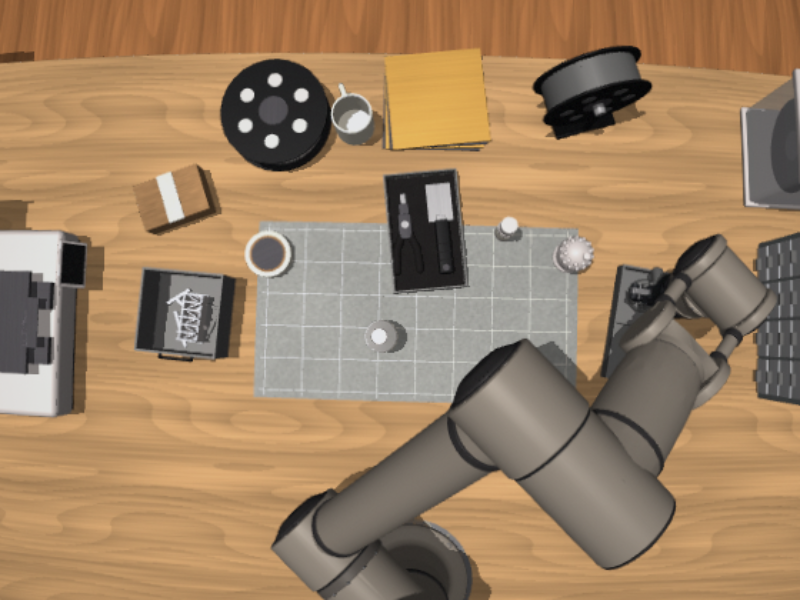

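The horse is over the far cell at (645,285), and the support sits in the bin. Lower the horse gently.

Request:
carry_out(
  rows=[1,-0.1,-0.5,0.8,0,1,0,0,0.7,0,1,0,0,0.5,0,1,0,0,0.3,0,1,0,0,0,0],
)

```text
time_s: 18.63
eef_pos: [0.5316, -0.4228, 0.0512]
eef_rot: [3.141, -0.0, 2.997]
wrist_force: [-0.3, 0.7, -1.3]
gripper_width: 0.0271
grasp_force: 30.0
```

```bash
python3 go.py 530,-422,46,171.5; python3 -c "
from h import *
print(r.observe()['wrist_force'])"
```

```text
t 18.63 at [ 531.6 -422.8   51.2  171.7] w 0.0271 gf 30.0 tilt [ 3.141 -0.   ]
[ 530.  -422.    46.   171.5] tool xyz cm [0.17 0.06 0.52] turn 0.2
[-0.27493012  0.72631451 -1.26934814]
```

Request:
carry_out(
  rows=[1,0,0,0.2,0,1,0,0,0.15,0,1,0,0,0.1,0,1,0,0,0,0,1,0,0,0,0],
)

```text
time_s: 19.05
eef_pos: [0.5318, -0.4229, 0.0471]
eef_rot: [3.142, 0.0, 2.997]
wrist_force: [-0.5, -0.9, -0.9]
gripper_width: 0.0276
grasp_force: 30.0
```

Request:
carry_out(
  rows=[1,0,0,0.1,0,1,0,0,0.1,0,1,0,0,0,0,1,0,0,0,0,1,0,0,0,0],
)

```text
time_s: 19.47
eef_pos: [0.5318, -0.4231, 0.0466]
eef_rot: [-3.141, 0.001, 2.997]
wrist_force: [-3.0, 2.7, 7.7]
gripper_width: 0.0275
grasp_force: 30.8
```

Request:
carry_out(
  rows=[0.2,0,0,0,0,0,0,0,0,0,-0.2,0,0,0,0,-0.2,0,0,0,0,-0.2,0,0,0,0],
)

```text
time_s: 19.88
eef_pos: [0.5317, -0.4229, 0.0448]
eef_rot: [3.141, -0.0, 2.997]
wrist_force: [0.1, 0.4, -0.9]
gripper_width: 0.0513
grasp_force: 0.0
```

Request:
carry_out(
  rows=[-0.2,0,0,-1,0,-0.2,0,0,-3,0,-0.2,0,0,-4,0,-1,0,0,-4,0,-1,0,0,-2,0],
)

```text
time_s: 20.3
eef_pos: [0.533, -0.4241, 0.1916]
eef_rot: [-3.137, 0.007, 2.997]
wrist_force: [0.7, -1.1, 0.3]
gripper_width: 0.0736
grasp_force: 0.0
```

```bash
python3 go.py 607,-280,185,171.7 607,-280,44,171.7
```

```text
t 20.3 at [ 533.  -424.1  191.6  171.7] w 0.0736 gf 0.0 tilt [-3.137  0.007]
[ 607.  -280.   185.   171.7] tool xyz cm [-5.25 15.33  0.66] turn 0.0
[ 607.  -280.    44.   171.7] tool xyz cm [ 0.   0.  14.1] turn -0.0
```

Request:
carry_out(
  rows=[-1,-1.2,3.5,0,0,-1,-1.2,3.5,0,0,-1,-1.2,3.5,0,0,-1,-1.2,3.5,0.6,0,-1,-0.5,1.4,0,0],
)

```text
time_s: 20.72
eef_pos: [0.6079, -0.2735, 0.1791]
eef_rot: [3.14, -0.0, 3.001]
wrist_force: [0.2, 0.6, 0.3]
gripper_width: 0.0854
grasp_force: 0.0
```

Request:
carry_out(
  rows=[-1,0,0,2,0,-1,0,0,2,0,-1,0,0,0.5,0,-1,0,0,0,0,-1,0,0,0,0],
)

```text
time_s: 21.13
eef_pos: [0.6064, -0.2788, 0.1348]
eef_rot: [-3.141, 0.0, 2.997]
wrist_force: [-0.3, -0.1, 0.4]
gripper_width: 0.0854
grasp_force: 0.0
```

```bash
python3 go.py 607,-280,130,171.7 607,-280,43,171.7
python3 - <<'E'
from h import *
im,W=cloud('side'); P=W[130:165,250:282].reshape(-1,3)
P=P[(P[:,2]>.05)&(P[:,2]<.09)&(abs(P[:,0]-.607)<.06)&(abs(P[:,1]+.28)<.06)]
from scipy.optimize import least_squares
B=P[(P[:,2]>.055)&(P[:,2]<.071)]
s=least_squares(lambda c:np.hypot(B[:,0]-c[0],B[:,1]-c[1])-.031,[.607,-.28],loss='soft_l1',f_scale=.002); print(len(B),s.x)
E
```

```text
t 21.13 at [ 606.4 -278.8  134.8  171.7] w 0.0854 gf 0.0 tilt [-3.141  0.   ]
[ 607.  -280.   130.   171.7] tool xyz cm [-0.07 -0.11  0.48] turn 0.0
[ 607.  -280.    43.   171.7] tool xyz cm [0.  0.  8.7] turn -0.0
91 [ 0.60949367 -0.27853889]
```

Request:
carry_out(
  rows=[-1,-0.2,-0.05,2,0,-1,0,0,2.5,0,-1,0,0,2.5,0,-1,0,0,1.5,0,-1,0,0,0.6,0],
)

```text
time_s: 21.6
eef_pos: [0.6075, -0.279, 0.0416]
eef_rot: [3.141, -0.002, 2.997]
wrist_force: [-0.2, 0.1, 0.1]
gripper_width: 0.0853
grasp_force: 0.0
```

Request:
carry_out(
  rows=[-0.6,0,0,0,0,-0.5,0,0,0,0,-0.4,0,0,0,0,-0.3,0,0,0,0,0,0,0,0,0],
)

```text
time_s: 22.02
eef_pos: [0.6093, -0.2797, 0.0451]
eef_rot: [-3.14, 0.004, 2.997]
wrist_force: [-0.1, -1.0, 5.4]
gripper_width: 0.0608
grasp_force: 33.3
```

Request:
carry_out(
  rows=[1,0,0,0,0,1,0,0,0,0,1,0,0,0,0,1,0,0,0,0,1,0,0,0,0],
)

```text
time_s: 22.43
eef_pos: [0.6093, -0.2797, 0.0451]
eef_rot: [-3.14, 0.004, 2.997]
wrist_force: [0.4, -0.5, 6.8]
gripper_width: 0.0607
grasp_force: 33.4
```

```bash
python3 go.py 608,-279,190,171.7 432,-407,190,171.7
```

```text
t 22.43 at [ 609.3 -279.7   45.1  171.7] w 0.0607 gf 33.4 tilt [-3.14   0.004]
[ 608.  -279.   190.   171.7] tool xyz cm [  0.14   0.05 -14.49] turn 0.0
[ 432.  -407.   190.   171.7] tool xyz cm [ 15.57 -15.21  -0.  ] turn -0.0
```

Request:
carry_out(
  rows=[1,0,0,-1,0,1,0,0,-3,0,1,0,0,-4,0,1,0,0,-4,0,1,0,0,-3,0],
)

```text
time_s: 22.85
eef_pos: [0.6086, -0.279, 0.1972]
eef_rot: [-3.141, 0.003, 2.998]
wrist_force: [1.3, -0.0, -0.6]
gripper_width: 0.0609
grasp_force: 33.1
```

Request:
carry_out(
  rows=[1,1.5,-1.5,0,0,1,2.5,-2.5,0,0,1,2.5,-2.5,0,0,1,2.5,-2.5,0,0,1,2.5,-2.5,0,0],
)

```text
time_s: 23.27
eef_pos: [0.4765, -0.3765, 0.1936]
eef_rot: [3.141, -0.0, 2.998]
wrist_force: [-0.0, -1.7, -0.5]
gripper_width: 0.0607
grasp_force: 33.1
```

Request:
carry_out(
  rows=[1,2.5,-2.3,0,0,1,1.5,-1.4,0,0,1,0,0,1,0,1,0,0,1,0,1,0,0,0,0],
)

```text
time_s: 23.68
eef_pos: [0.4325, -0.4056, 0.1708]
eef_rot: [3.138, -0.003, 2.997]
wrist_force: [-0.7, 0.1, -2.1]
gripper_width: 0.0611
grasp_force: 33.1
```

```bash
python3 go.py 432,-407,100,171.5 432,-407,50,171.5
```

```text
t 23.68 at [ 432.5 -405.6  170.8  171.7] w 0.0611 gf 33.1 tilt [ 3.138e+00 -3.000e-03]
[ 432.  -407.   100.   171.5] tool xyz cm [ 0.03 -0.14  7.08] turn 0.2
[ 432.  -407.    50.   171.5] tool xyz cm [0. 0. 5.] turn -0.0
```

Request:
carry_out(
  rows=[1,0,-0.1,2,0,1,0,0,3,0,1,0,0,3,0,1,0,0,2.5,0,1,0,0,0.8,0],
)

```text
time_s: 24.1
eef_pos: [0.4324, -0.405, 0.0559]
eef_rot: [3.136, -0.005, 2.999]
wrist_force: [-1.1, 0.0, -1.0]
gripper_width: 0.0606
grasp_force: 33.1
```

Request:
carry_out(
  rows=[1,0,0,0.2,0,1,0,0,0.2,0,1,0,0,0.1,0,1,0,0,0,0,1,0,0,0,0],
)

```text
time_s: 24.52
eef_pos: [0.4335, -0.4086, 0.0564]
eef_rot: [-3.14, 0.002, 2.998]
wrist_force: [0.4, 1.1, -0.5]
gripper_width: 0.0608
grasp_force: 33.1
```

Request:
carry_out(
  rows=[1,0,0,0.3,0,1,0,0,0.2,0,1,0,0,0.1,0,1,0,0,0,0,1,0,0,0,0],
)

```text
time_s: 24.93
eef_pos: [0.4328, -0.4081, 0.0491]
eef_rot: [3.141, -0.0, 2.997]
wrist_force: [-0.4, -0.3, 0.1]
gripper_width: 0.0607
grasp_force: 33.2
```

Request:
carry_out(
  rows=[1,0,0,0.1,0,1,0,0,0.1,0,1,0,0,0,0,1,0,0,0,0,1,0,0,0,0],
)

```text
time_s: 25.35
eef_pos: [0.4329, -0.4082, 0.049]
eef_rot: [-3.141, 0.001, 2.997]
wrist_force: [-3.2, 3.1, 14.9]
gripper_width: 0.0607
grasp_force: 34.7
```

Floor contact. Release and lift away.

Request:
carry_out(
  rows=[-0.5,0,0,-0.1,0,-0.7,0,0,0,0,-0.9,0,0,0,0,-0.9,0,0,0,0,-0.9,0,0,0,0],
)

```text
time_s: 25.77
eef_pos: [0.4328, -0.408, 0.0477]
eef_rot: [3.141, -0.0, 2.997]
wrist_force: [0.5, 0.2, -0.4]
gripper_width: 0.0811
grasp_force: 0.0
```

Request:
carry_out(
  rows=[-0.9,0,0,-1,0,-0.9,0,0,-3,0,-0.9,0,0,-4,0,-0.9,0,0,-4,0,-0.9,0,0,-4,0],
)

```text
time_s: 26.18
eef_pos: [0.4326, -0.4078, 0.2104]
eef_rot: [3.141, -0.0, 2.997]
wrist_force: [0.3, -0.8, 0.2]
gripper_width: 0.0814
grasp_force: 0.0
```

Request:
carry_out(
  rows=[-0.9,1,3.5,-1,0,-0.9,1,3.5,0,0,-0.9,1,3.5,0,0,-0.9,1,3.5,0,0,-0.9,1,3.5,0,0],
)

```text
time_s: 26.6
eef_pos: [0.408, -0.2261, 0.2188]
eef_rot: [-3.141, 0.001, 2.997]
wrist_force: [1.6, 0.4, 0.1]
gripper_width: 0.0813
grasp_force: 0.0
```

```bash
sed -i s/t3/t4/ m3.py; python3 m3.py
python3 - <<'E'
import numpy as np,cv2
from h import *
im,W=cloud('side'); a=cv2.resize(im[70:170,240:360,::-1],(500,416)); b=cv2.imread('pics/t4.png'); b=cv2.resize(b[240:400,590:700],(286,416)); cv2.imwrite('pics/f.png',np.hstack([a,b]))
E
python3 go.py
```

```text
t 26.7 at [ 407.4 -223.2  218.9  171.9] w 0.0809 gf 0.0 tilt [ 3.14e+00 -1.00e-03]
```

View pics/f.png

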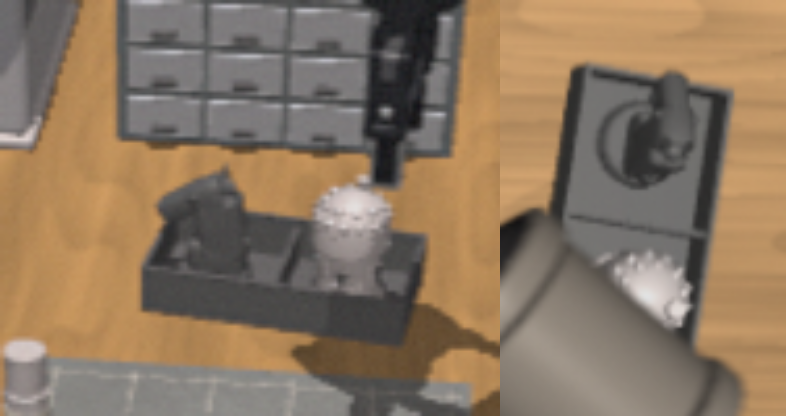

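Both models stand upright in separate cells: horse foot at (645,145) and house dome at (650,290) in the right-hand crop. I'll let everything settle, then hand in.

Request:
carry_out(
  rows=[-0.9,0,0,0,0,-0.9,0,0,0,0,-0.9,0,0,0,0,-0.9,0,0,0,0,-0.9,0,0,0,0],
)

```text
time_s: 27.12
eef_pos: [0.4085, -0.2285, 0.2178]
eef_rot: [3.141, -0.0, 2.996]
wrist_force: [0.2, -0.3, 0.1]
gripper_width: 0.0811
grasp_force: 0.0
```

```bash
python3 -c "
from rig import r
print(r.hand_in())"
```

```text
the job is handed in; nothing more can be done
None
```

I handed the job in at about 27 s; no verdict came back, but the camera views show house and horse upright in separate crate cells, both tools inside the tray, the support in the bin, and the bottle, glue stick and tape still in place.

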